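Latch the curd press

ROBOT

A 6-joint arm with a two-finger parallel gripper is mounted at the origin on a cart in front of the work surface, level with it; the furniture and walls round the work are solid. World frame = base frame: x ahead of the robot, y to its left, z up, the work surface at z = 0. Lengths are in m, angles in rad, forces in N, time in s.
With the tool pointing down it reaches from about 0.25 to 0.725 m from the base axis. Payload 4 kg.
Tool frame: the origin (TCP) lies midway between the tips of the shut fingers; the grasp point (between the pads) lies 19 mm behind it; z points along the fingers, y is the line along which they close (so a half turn about z gives the same grasp; the last joint's range is limited). The gripper opens to 85 mm and grips with 20 to 120 N. Pads are 22 mm wide; open, the fingers measure 114 mm over their backs; the gripper's body (76 mm by 85 mm) begins 54 mm behind the grasp point. The pads swing forward as they close: fully open they stand 13 mm farther back than shut.
Start: joints at [1.113, 0.241, 0.005, 1.335, 0, 1.571], TCP at [0.221, 0.449, 0.231] pointing down, gripper open.
Joint ranges: [-2.72, 2.72], [-1.05, 1.87], [-1.09, 1.28], [-1.99, 2.15], [-1.42, 1.44], [-3.14, 3.14]. Speed limits (rad/s): [2.79, 2.79, 3.14, 3.14, 3.14, 3.14].

INTERFACE

Orientations are given as a unit quaternion [x, y, z, w].
In Python, from workcell import bot gives the robot as it stands. The module is installed in compiled form; this text tells all that it offers.
- The arm moves only by the tool drive_tool, never from a script. Its arguments are lists of equal length, an entry for each row: "slide": the shift along the tool's x, y, z scaled (see below), a list of three; "rotation": the turn, a rotation vector about the tool's x, y, z scaled (see below), a list of three. A call has exactly 8 rows; each row is the pose to reach, as a shift and turn from the pose commanded when the call began, along the tool's axes at that moment; what a row does not reach only later rows make up. The controller multiplies each number of a shift by 250 mm and each number of a turn by 0.5 rad. A row lasts 1/8 s, in which the tool goes at most 62.5 mm and 10.7 degrees, less where a joint would pass 70% of its speed; a pose out of reach is approached as far as the arm can. A call with a number of a shift or a turn outside -1 to 1 is refused whole. A call with a gripper value outside its range is refused whole. "gripper" is the opening, from 0 (shut) to 1 (fully open), set as the call begins (left out, the last holds). The fingers move at their own pace and stop on an object; the grip force is fixed at half the most. Time passes only in rows, so rows that repeat a pose let the fingers close, or fill a call up. It gives the time, the measured TCP pose, the force, the opening and the grip force at its end, in the units of the state.
- bot.get_obs(): the state, without advancing time (a new reading comes with each control period).
- bot.camera(name): name is "side" or "top"; returns a dict with "image" (480x640x3 uint8, red, green, blue), "z_map" (480x640 float32, m along the optical axis (not along the pixel's ray), 0 where there is no reading), "camera_matrix" (3x3 intrinsics, pixels), "xyz" and "orientation" of the camera in the world. Camera axes: x right, y up, looking along -z (the intrinsics and any distortion apply to the point x, -y, -z); pixel columns grow to the right and rows downward; lengths in m; the calibration is good to about 2 mm. A picture is of the moment at which its call begins.
- bot.job_done(): hands the job in; it is judged then, once.
The state is a dict: "clock": time; "joint_pos": joint angles; "joint_vel": joint speeds; "tau": joint torques, N m; "eef_pos": TCP position; "tool_rot": TCP orientation; "ft_force": force on the tool from outside, world axes, zero at the start; "ft_torque": the same for the moment, N m; "grip_width": finger opening in m; "grasp_force": force on a finger pad.
Only numpy, scipy, OpenCV 4.12 (cv2) and the standard library are available. Lean on these libraries where they do the work, as an engineer would, in place of code of your own. Each camera call takes 0.05 s, during which the arm holds its last target. There are 200 camera calls.

TASK

Lock the lid of the curd press with its loose latch plate: hold the plate by its upright handle, tilt it handle-side low, work the handle-side edge of its oblong eye under the stud's wide head until it meets the stem, then level the plate down over the head. Draw it back flat along the lid, squarely, until the eye's far edge meets the stop rib, and let go, leaving it lying flat under the head. The stud is adjustable and not exactly where it seems, so go by feel: never force the plate against the press with more than 20 N, and do not knock over or shift the honey jar and the salt cellar.

Things in the scene. Friction and masses are not known exactly. Their poses are not given: they have to be found in the camera images.
- press: Curd press, fixed. Origin at worktop level under the nominal stud axis; z up, x from its front to its back, y left. Wooden base 130 x 130 mm (x -45 to 85, top 16 mm up), a white mould on it, closed by a flat steel lid: the deck, 60 mm up, x -13 to 57, y -56 to 56. In front of x = -13 there is only the low base, so a tilted plate can dip there.
- stud_nominal (a point): Point on the deck where the stud nominally stands, press axes. Stem 10 mm across; round flat head 56 mm across, its underside 16 mm and its top 20 mm above the deck. The real stud is clamped in a slot up to 6 mm in front of or behind (x) this point; the offset is not reported, must be felt, and does not change in use.
- stop_rib (a point): Middle of the back face of the stop rib, at deck height, press axes: 19 mm behind the nominal stud axis. The rib is 4 mm thick (press x 15 to 19), 52 mm long across (y -26 to 26), 3.5 mm high, partly under the head.
- latch_plate: Loose flat steel plate, 5 mm thick, 0.11 to 0.22 kg. Origin at the centre of its oblong eye, on the underside; z up as found, x away from the handle. Eye 38 mm (x -19 to 19) by 68 mm (y -34 to 34). Side rails to y -44 and 44, far bar x 19 to 43, near bar x -31 to -19, then a tongue 20 mm wide to x = -72. Home: origin over the press's origin, 60 mm up, axes parallel.
- near_edge (a point): Middle of the eye's handle-side edge, on the underside (plate x = -19), plate axes. With this edge under the head and touching the stem, the opposite edge clears the head's rim by about 2 to 4 mm on levelling; a few mm short of the stem it lands on the head instead. The plate is tilted handle-side low (about 28 degrees fits) to get there.
- handle_grip (a point): Centre of the plate's upright black handle block, 28 mm above the plate's underside and 61 mm from the eye's centre towards -x; plate axes. The block is 22 mm long (plate x), 12 mm thick (plate y: grip across this) and reaches from 5 to 46 mm above the underside.
- honey_jar: Round jar with a yellow lid, 64 mm across, 87 mm tall, a bystander; origin at its underside.
- salt: Small glass salt cellar with grey top, 44 mm across, 90 mm tall, a bystander; origin at its underside.

How it is judged:
On the way:
1. the handle-side edge of the eye is under the stud's head with the plate still tilted handle-side low (angle between latch_plate's own z axis and vertical above 0.15 rad and x of latch_plate in the frame of press between -0.004 and 0.024 m and y of latch_plate in the frame of press between -0.015 and 0.015 m and z of handle_grip in the frame of press below 0.09 m and z of latch_plate in the frame of press below 0.083 m), for 0.1 s.
At the end, for the whole second after the job is handed in: the latch plate lies flat on the press lid (tilt under 0.05 rad, underside within 2 mm above the lid), threaded under the stud's head, its eye against the stop rib: eye centre within 2.5 mm of home fore and aft, 8 mm sideways, turned less than 0.12 rad, and stays there released (x of latch_plate in the frame of press between -0.0025 and 0.0025 m and y of latch_plate in the frame of press between -0.008 and 0.008 m and z of latch_plate in the frame of press between 0.057 and 0.062 m and angle between latch_plate's own z axis and vertical below 0.05 rad and angle between the x axis of latch_plate and the x axis of press, either way round below 0.12 rad); the robot touches nothing.
It fails at once if the latch plate is forced against the press with more than 20 N (contact force between latch_plate and press above 20 N).
It fails at once if the honey jar is shifted more than 20 mm or tipped (distance of honey_jar from where it was at the start of the episode above 0.02 m or angle between honey_jar's own z axis and vertical above 0.3 rad).
It fails at once if the salt cellar is shifted more than 20 mm or tipped (distance of salt from where it was at the start of the episode above 0.02 m or angle between salt's own z axis and vertical above 0.3 rad).
It also fails if it takes over 64 s, if anything falls off the work surface, if the arm or the gripper's body presses on something with over 40 N, if the wrist force passes 120 N, or if a joint passes its speed limit or range.

## Working session

There is one attempt and no reset: what is moved stays moved. The work goes in short steps, Python scripts to look and compute and a tool call to move; the robot and the scene stay as the last step left them, time stands still between calls to the robot, and variables do not carry over. Pictures are saved under pics/ and viewed, at most 10 in all, crops included, and the job is handed in when it is done.

Besides the shell and the picture viewer there is one more tool, called after ">>>" by a JSON object that holds its "api" and its "payload", one argument or row to a line. drive_tool: Moves the arm, as the interface text tells. Shifts and turns lie within -1 to 1; 1 stands for 250 mm of shift or 0.5 rad of turn. Its arguments: {"type":"object","properties":{"slide":{"type":"array","items":{"type":"array","items":{"type":"number"}}},"rotation":{"type":"array","items":{"type":"array","items":{"type":"number"}}},"gripper":{"type":"number"}},"required":["slide","rotation"]}

```bash
mkdir -p pics; cat > h.py <<'E'
import numpy as np, cv2
from scipy.spatial.transform import Rotation as R
from workcell import bot
def pts(c):
    K=c["camera_matrix"];z=c["z_map"];v,u=np.mgrid[:480,:640]
    X=np.stack([(u-K[0,2])/K[0,0]*z,-(v-K[1,2])/K[1,1]*z,-z],-1)
    P=X@R.from_quat(c["orientation"]).as_matrix().T+np.array(c["xyz"])
    P[z==0]=np.nan
    return P
E
python3 - <<'E'
from h import *
o=bot.get_obs();print({k:np.round(v,3) for k,v in o.items()})
for n in("top","side"):
    c=bot.camera(n);cv2.imwrite(f"pics/{n}0.png",c["image"][...,::-1]);np.savez(f"{n}0.npz",P=pts(c),**c)
    print(n,c["camera_matrix"],c["xyz"],R.from_quat(c["orientation"]).as_matrix().round(3))
E
```

```text
{'clock': np.float64(0.0), 'joint_pos': array([ 1.113,  0.241,  0.004,  1.335, -0.   ,  1.571]), 'joint_vel': array([-0.   , -0.   , -0.   , -0.   ,  0.001, -0.002]), 'tau': array([ 1.0000e-03, -3.7231e+01,  2.5241e+01,  1.7000e-02,  0.0000e+00,
        0.0000e+00]), 'eef_pos': array([0.221, 0.448, 0.23 ]), 'tool_rot': array([ 0.227,  0.974, -0.001, -0.   ]), 'ft_force': array([ 0.362, -0.495,  1.127]), 'ft_torque': array([-0.036,  0.008,  0.01 ]), 'grasp_force': np.float64(0.0), 'grip_width': np.float64(0.085)}
top [[445.01542351   0.         316.39670399]
 [  0.         445.01542351 245.14584255]
 [  0.           0.           1.        ]] [ 0.3060915  -0.00992228  0.91463885] [[ 0.136  0.967 -0.215]
 [-0.991  0.132 -0.035]
 [-0.005  0.218  0.976]]
side [[458.27761761   0.         316.78969062]
 [  0.         458.27761761 229.94046556]
 [  0.           0.           1.        ]] [ 0.44461186 -0.67236709  0.6853853 ] [[ 0.998  0.02  -0.055]
 [-0.055  0.662 -0.748]
 [ 0.021  0.749  0.662]]
```

View pics/top0.png

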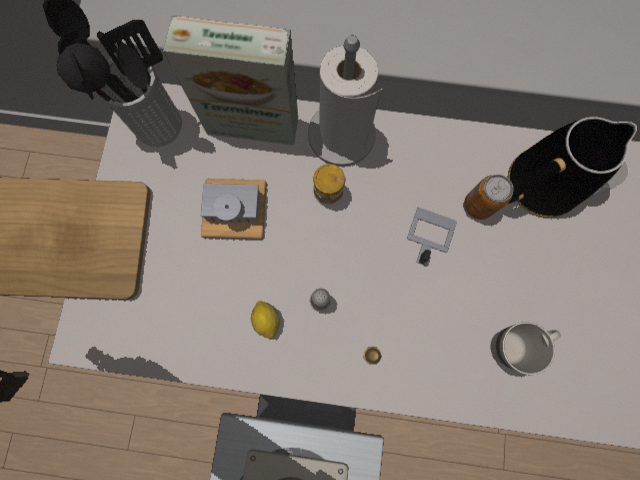

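View pics/side0.png

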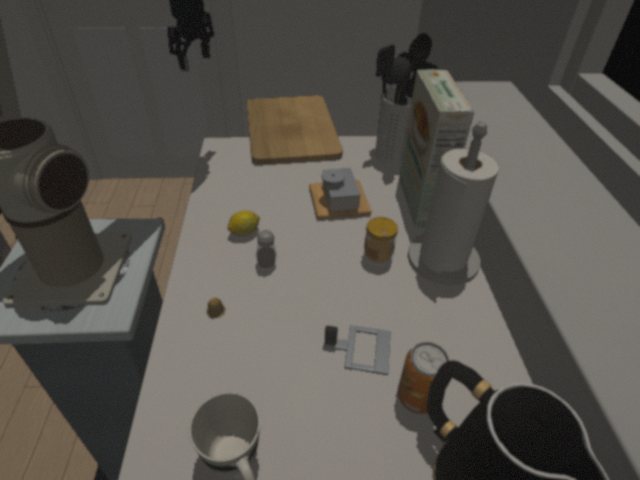

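The top view shows the press at about (235,208), the plate at (432,232) with its handle at (425,256), the jar at (329,182) and the salt at (320,299). The side view agrees.

```bash
python3 - <<'E'
from h import *
def rect(Pxy,name):
    r=cv2.minAreaRect((Pxy*1000).astype(np.float32));print(name,len(Pxy),"c",np.round(r[0],1),"size",np.round(r[1],1),"ang",round(r[2],2), "med",np.median(Pxy,0).round(4))
for n in("top","side"):
    d=np.load(n+"0.npz");P=d["P"];im=d["image"]
    print(n)
    hsv=cv2.cvtColor(im,cv2.COLOR_RGB2HSV)
    def near(x,y,w,h):
        m=np.zeros((480,640),bool);m[y-h:y+h,x-w:x+w]=1;return m
    z=P[...,2]
    print("table z",np.nanmedian(z[near(*((380,270) if n=="top" else (300,300)),15,10)]))
    pr=near(*((235,208,42,42) if n=="top" else (340,193,40,40)))
    for lo,hi,nm in((.009,.024,"base"),(.053,.067,"deck"),(.073,.088,"head")):
        m=pr&(z>lo)&(z<hi)
        if m.any():
            print(np.nanmedian(z[m]));rect(P[m][:,:2],nm)
            if nm=="head": print(cv2.minEnclosingCircle((P[m][:,:2]*1000).astype(np.float32)))
    pl=near(*((432,237,32,34) if n=="top" else (360,348,42,34)))
    dark=pl&(hsv[...,2]<60)
    print("handle z",np.nanpercentile(z[dark],[5,50,95]));rect(P[dark&(z>.035)][:,:2],"handle top")
    m=pl&(z>.002)&(z<.02)
    print(np.nanmedian(z[m]));rect(P[m][:,:2],"plate")
    for nm,(x,y,w,h) in (dict(jar=(329,182,20,25),salt=(320,299,14,14)) if n=="top" else dict(jar=(380,240,20,28),salt=(266,248,14,24))).items():
        m=near(x,y,w,h)&(z>.07)&(z<.1); print(nm,np.nanmax(z[m]),P[m][:,:2].min(0),P[m][:,:2].max(0))
E
```

```text
top
table z -0.0010707455508004449
0.015507718740021659
base 1568 c [560.9 206.6] size [130.8 130.3] ang 5.72 med [0.5222 0.1923]
0.05956119629689666
deck 1288 c [562.5 207.3] size [ 71.  112.8] ang 5.6 med [0.5712 0.1986]
0.07963089905343879
head 607 c [542.4 205. ] size [54.7 53.9] ang 10.69 med [0.5421 0.2045]
((542.6300048828125, 204.35813903808594), 28.346460342407227)
handle z [0.01040909 0.04221552 0.04647568]
handle top 65 c [ 507.2 -199.5] size [11.5 21.5] ang 71.94 med [ 0.5057 -0.1976]
0.003915897800091939
plate 927 c [ 558.6 -216. ] size [145.8 134. ] ang 5.57 med [ 0.5748 -0.21  ]
jar 0.09089795671764322 [ 0.59319995 -0.01864811] [0.65621903 0.04513634]
salt 0.09018582699623956 [ 0.3753081  -0.01808485] [0.40850273 0.0150231 ]
side
table z -0.0002134469166884534
0.01565773126543213
base 1186 c [587.6 273.2] size [215.4 265.7] ang 4.37 med [0.5287 0.1855]
0.05968468021799944
deck 619 c [569.1 142.4] size [ 70.5 243.4] ang 6.38 med [0.5713 0.183 ]
0.08051426555200103
head 463 c [572.6 111.4] size [ 55.4 250.9] ang 18.61 med [0.5561 0.186 ]
((571.716552734375, 111.0753402709961), 125.47481536865234)
handle z [0.00553839 0.02911712 0.04598879]
handle top 76 c [ 508.5 -203.7] size [ 8.5 18. ] ang 73.18 med [ 0.5081 -0.2053]
0.004676905526033837
plate 1460 c [ 560.5 -208.9] size [140.5 145.7] ang 85.19 med [ 0.5721 -0.2129]
jar 0.09105727765393934 [ 0.59370063 -0.02017249] [0.65628008 0.04460844]
salt 0.09053127082482315 [ 0.37655614 -0.01881637] [0.40826138 0.01095703]
```

```bash
cat >> h.py <<'E'
PSI=np.deg2rad(5.65); O=np.array([.5408,.2048,0.])   # press pose
def tool_R(yaw,tilt=0):  # plate yaw, handle-low tilt
    return (R.from_euler('z',yaw)*R.from_euler('y',-tilt)*R.from_matrix(np.diag([-1.,1,-1])))
def cmd(p,Rt,p0,R0):
    s=R0.inv().apply(np.array(p)-p0)/.25; r=(R0.inv()*Rt).as_rotvec()/.5
    print("slide",s.round(3),"rot",r.round(3))
E
python3 - <<'E'
from h import *
for n in("top","side"):
    d=np.load(n+"0.npz");P=d["P"];im=d["image"]
    K=d["camera_matrix"];Rc=R.from_quat(d["orientation"]).as_matrix();C=d["xyz"]
    x,y,w,h=(432,237,34,36) if n=="top" else (360,348,44,36)
    g=cv2.cvtColor(im,cv2.COLOR_RGB2GRAY)[y-h:y+h,x-w:x+w]
    t,m=cv2.threshold(g,0,255,cv2.THRESH_BINARY_INV|cv2.THRESH_OTSU)
    # grey plate: use bright threshold against table
    tab=np.median(g); m=((g<tab-18)*255).astype(np.uint8)
    cs,hi=cv2.findContours(m,cv2.RETR_CCOMP,cv2.CHAIN_APPROX_NONE)
    def ray(c,zp):
        uv=c.reshape(-1,2)+[x-w,y-h]
        D=np.c_[(uv[:,0]-K[0,2])/K[0,0],-(uv[:,1]-K[1,2])/K[1,1],-np.ones(len(uv))]@Rc.T
        return (C+D*((zp-C[2])/D[:,2])[:,None])[:,:2]*1000
    print(n,tab,t)
    for i,c in enumerate(cs):
        if cv2.contourArea(c)>60:
            q=ray(c,.004).astype(np.float32);r=cv2.minAreaRect(q);print("hole" if hi[0][i][3]>=0 else "outer",cv2.contourArea(c),np.round(r[0],1),np.round(r[1],1),round(r[2],1))
    z=P[...,2]; box=np.zeros((480,640),bool);box[y-h:y+h,x-w:x+w]=1
    q=P[box&(z>.041)&(z<.052)]; print("handle top",len(q),q.mean(0).round(4),cv2.minAreaRect((q[:,:2]*1000).astype(np.float32)))
o=bot.get_obs();R0=R.from_quat(o["tool_rot"]);print(o["eef_pos"])
cmd([.38,.13,.23],tool_R(np.deg2rad(-17.5)),o["eef_pos"],R0)
E
```

```text
top 162.0 138.0
outer 1616.5 [ 552.2 -209.6] [ 89.6 118. ] 77.3
hole 557.5 [ 566.9 -212.6] [70.2 39.5] 77.3
handle top 59 [ 0.5074 -0.1994  0.0445] ((507.5226135253906, -199.8865966796875), (11.197067260742188, 20.94658088684082), 76.85791778564453)
side 131.0 94.0
outer 2074.5 [ 551.2 -213.8] [ 91.4 118.6] 77.9
hole 914.0 [ 563.2 -219.3] [75.6 50.2] 73.9
handle top 89 [ 0.517  -0.2115  0.0454] ((556.7546997070312, -249.5796661376953), (17.348896026611328, 157.78416442871094), 45.311195373535156)
[0.22073556 0.44803997 0.23051823]
slide [-1.134 -0.86   0.004] rot [-0.004 -0.    -0.305]
```

>>> {"api": "drive_tool", "payload": {
  "slide": [
    [-0.08,-0.07,0],
    [-0.22,-0.2,0],
    [-0.38,-0.34,0],
    [-0.54,-0.48,0],
    [-0.7,-0.63,0],
    [-0.85,-0.76,0],
    [-0.95,-0.86,0],
    [-1,-0.9,0]
  ],
  "rotation": [
    [0,0,0],
    [0,0,-0.1],
    [0,0,-0.2],
    [0,0,-0.3],
    [0,0,-0.4],
    [0,0,-0.47],
    [0,0,-0.47],
    [0,0,-0.47]
  ],
  "gripper": 1
}}

```text
clock: 1.1
eef_pos: [0.3458, 0.1343, 0.231]
tool_rot: [0.113, 0.994, -0.0, -0.0]
ft_force: [-0.6, 0.3, -0.1]
grip_width: 0.0854
grasp_force: 0.0
```

```bash
python3 - <<'E'
from h import *
o=bot.get_obs();R0=R.from_quat(o["tool_rot"]);print(o["eef_pos"],o["joint_pos"].round(3),R0.as_matrix().round(3))
cmd([.5075,-.1998,.15],tool_R(np.deg2rad(-12.7)),o["eef_pos"],R0)
E
```

```text
[0.34578208 0.13434671 0.23103803] [ 0.371 -0.016 -0.289  1.298 -0.     0.596] [[-0.975  0.224 -0.001]
 [ 0.224  0.975 -0.   ]
 [ 0.001 -0.001 -1.   ]]
slide [-0.93  -1.158  0.324] rot [-0.001 -0.001 -0.008]
```

>>> {"api": "drive_tool", "payload": {
  "slide": [
    [-0.07,-0.09,0],
    [-0.2,-0.25,0],
    [-0.34,-0.42,0],
    [-0.48,-0.59,0],
    [-0.62,-0.76,0.02],
    [-0.72,-0.89,0.05],
    [-0.79,-0.97,0.1],
    [-0.82,-1,0.12]
  ],
  "rotation": [
    [0,0,0],
    [0,0,0],
    [0,0,0],
    [0,0,0],
    [0,0,0],
    [0,0,0],
    [0,0,0],
    [0,0,0]
  ]
}}

```text
clock: 2.1
eef_pos: [0.4901, -0.154, 0.1999]
tool_rot: [0.112, 0.994, 0.0, -0.001]
ft_force: [0.3, 0.2, -0.9]
grip_width: 0.0851
grasp_force: 0.0
```

```bash
python3 - <<'E'
from h import *
o=bot.get_obs();R0=R.from_quat(o["tool_rot"]);print(o["eef_pos"],o["joint_pos"].round(3))
for z in (.08,.012): cmd([.5075,-.1998,z],tool_R(np.deg2rad(-12.7)),o["eef_pos"],R0)
E
```

```text
[ 0.49010246 -0.15396242  0.19985424] [-0.304  0.285 -0.018  1.27   0.    -0.08 ]
slide [-0.11  -0.163  0.479] rot [ 0.001 -0.005 -0.006]
slide [-0.111 -0.163  0.751] rot [ 0.001 -0.005 -0.006]
```

>>> {"api": "drive_tool", "payload": {
  "slide": [
    [-0.05,-0.08,0.02],
    [-0.11,-0.163,0.1],
    [-0.11,-0.163,0.23],
    [-0.11,-0.163,0.38],
    [-0.11,-0.163,0.53],
    [-0.11,-0.163,0.65],
    [-0.11,-0.163,0.73],
    [-0.11,-0.163,0.745]
  ],
  "rotation": [
    [0,0,0],
    [0,0,0],
    [0,0,0],
    [0,0,0],
    [0,0,0],
    [0,0,0],
    [0,0,0],
    [0,0,0]
  ]
}}

```text
clock: 3.1
eef_pos: [0.5074, -0.1983, 0.0138]
tool_rot: [0.111, 0.994, 0.0, -0.001]
ft_force: [0.3, 0.2, 0.1]
grip_width: 0.0855
grasp_force: 0.0
```

>>> {"api": "drive_tool", "payload": {
  "slide": [
    [0,0,0],
    [0,0,0],
    [0,0,0],
    [0,0,0],
    [0,0,0],
    [0,0,0],
    [0,0,0],
    [0,0,0]
  ],
  "rotation": [
    [0,0,0],
    [0,0,0],
    [0,0,0],
    [0,0,0],
    [0,0,0],
    [0,0,0],
    [0,0,0],
    [0,0,0]
  ],
  "gripper": 0
}}

```text
clock: 4.1
eef_pos: [0.5089, -0.1992, 0.0158]
tool_rot: [0.111, 0.994, -0.0, 0.001]
ft_force: [-0.5, -0.6, 5.4]
grip_width: 0.011
grasp_force: 59.7
```

>>> {"api": "drive_tool", "payload": {
  "slide": [
    [0,0,-0.03],
    [0,0,-0.1],
    [0,0,-0.2],
    [0,0,-0.33],
    [0,0,-0.46],
    [0,0,-0.58],
    [0,0,-0.66],
    [0,0,-0.7]
  ],
  "rotation": [
    [0,0,0],
    [0,0,0],
    [0,0,0],
    [0,0,0],
    [0,0,0],
    [0,0,0],
    [0,0,0],
    [0,0,0]
  ]
}}

```text
clock: 5.1
eef_pos: [0.5083, -0.1986, 0.1908]
tool_rot: [0.111, 0.994, 0.0, 0.0]
ft_force: [0.6, -0.0, -2.1]
grip_width: 0.0112
grasp_force: 58.8
```

```bash
python3 - <<'E'
from h import *
o=bot.get_obs();R0=R.from_quat(o["tool_rot"]);print(o["eef_pos"],o["joint_pos"].round(3),o["ft_force"],o["ft_torque"],o["grip_width"])
for n in("top","side"):
    c=bot.camera(n);P=pts(c);z=P[...,2]
    im=c["image"][...,::-1]
    m=(abs(P[...,0]-.56)<.11)&(abs(P[...,1]+.2)<.09)&(z>.1)&(z<.23)
    v,u=np.nonzero(m);print(n,u.min(),u.max(),v.min(),v.max())
    a=im[v.min()-10:v.max()+10,u.min()-10:u.max()+10];cv2.imwrite(f"pics/{n}1.png",cv2.resize(a,None,fx=3,fy=3)[:600,:800])
    np.savez(f"{n}1.npz",P=P,**c)
    g=m&(P[...,0]>.545)&(z<.19); A=P[g]
    print("plane",np.linalg.lstsq(np.c_[A[:,:2]-[.567,-.213],np.ones(len(A))],A[:,2],rcond=None)[0],len(A),cv2.minAreaRect((A[:,:2]*1000).astype(np.float32)))
E
```

```text
[ 0.50826435 -0.19857268  0.19082606] [-0.373  0.35   0.05   1.27   0.    -0.15 ] [ 0.62187696 -0.04678532 -2.07313134] [ 0.01677524  0.09828639 -0.04338097] 0.011200443478384524
top 430 462 177 246
plane [0.00729811 0.00422034 0.17825966] 400 ((588.8162231445312, -193.38031005859375), (44.36981964111328, 52.358280181884766), 75.7184066772461)
side 327 438 254 351
plane [-0.40694515  0.23254631  0.18459563] 1318 ((601.3275146484375, -226.50894165039062), (126.95995330810547, 112.56311798095703), 89.9831314086914)
```

View pics/side1.png

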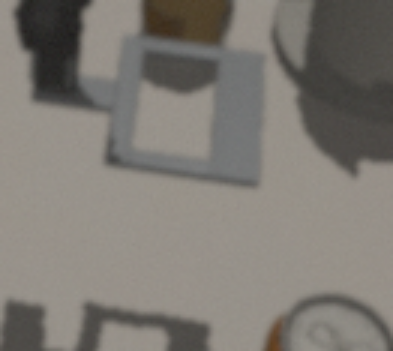

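```bash
python3 - <<'E'
from h import *
d=np.load("side1.npz");P=d["P"];z=P[...,2]
m=(P[...,0]>.515)&(P[...,0]<.66)&(abs(P[...,1]+.215)<.09)&(z>.17)&(z<.19)
A=P[m];k=R.from_euler('z',12.7,degrees=True)
p=k.apply(A-[.5083,-.1986,0]) # plate axes rel. TCP
print(len(A),np.median(A[:,2]))
p=p[(abs(p[:,1])<.055)]
print("x far",np.sort(p[:,0])[-15:].round(4)[::3],"y",np.percentile(p[:,1],[0,1,99,100]))
c=np.linalg.lstsq(np.c_[p[:,:2],np.ones(len(p))],p[:,2],rcond=None)[0];print(c)
# eye edges: in |y|<.02, x distribution
h=np.histogram(p[abs(p[:,1])<.025][:,0],bins=np.arange(.02,.115,.003));print(h[0])
h=np.histogram(p[abs(p[:,0]-.061)<.012][:,1],bins=np.arange(-.05,.05,.003));print(h[0])
E
```

```text
1574 0.1802532574886478
x far [0.1034 0.1035 0.1036 0.1037 0.104 ] y [-0.04485537 -0.04382829  0.04384525  0.04536122]
[0.00091558 0.00382197 0.1800994 ]
[22 22 23 39 49 50 50 16  0  0  0  0  0  0  0  0  0  0  0  3 49 52 49 50
 48 52 49 48  2  0  0]
[ 0  4 46 27 29  9  0  0  0  0  0  0  0  0  0  0  0  0  0  0  0  0  0  0
  0  0  0  6 44 14 20 10  0]
```

The plate is held level. Its eye centre is 60.6 mm ahead of the TCP and its underside 15.7 mm below it. From here I track commanded poses and plan in press axes.

```bash
cat >> h.py <<'E'
import json,os
def commanded():
    q=R.from_quat([.227,.974,0,0]); p=np.array([.2208,.4485,.231])
    for s,r in json.load(open('log.json')):
        p=p+q.apply(np.array(s)*.25); q=q*R.from_rotvec(np.array(r)*.5)
    return p,q
def log(*rows):
    L=json.load(open('log.json')) if os.path.exists('log.json') else []
    json.dump(L+list(rows),open('log.json','w'))
G=np.array([.0606,0,-.0157])   # plate origin from TCP, plate axes
def plate(p,q):  # TCP pose -> near edge & origin in press axes (mm), tilt deg, yaw err deg
    Rp=q*R.from_matrix(np.diag([-1.,1,-1])); I=R.from_euler('z',-PSI)
    o=I.apply(p+Rp.apply(G)-O)*1e3; n=I.apply(p+Rp.apply(G+[-.019,0,0])-O)*1e3
    x=I.apply(Rp.apply([1,0,0])); y=I.apply(Rp.apply([0,1,0]))
    return "org",o.round(1),"near",n.round(1),"tilt",np.rad2deg(np.arcsin(x[2])).round(2),"yaw",np.rad2deg(np.arctan2(x[1],x[0])).round(2),"roll",np.rad2deg(y[2]).round(2)
def tcp_near(xn,zn,tilt,y=0.):
    t=np.deg2rad(tilt); Rp=R.from_euler('z',PSI)*R.from_euler('y',-t)
    n=O+R.from_euler('z',PSI).apply(np.array([xn,y,zn])/1e3)
    return n-Rp.apply(G+[-.019,0,0]), tool_R(PSI,t)
def go(*a):
    p,q=commanded(); P,Q=tcp_near(*a); print(a,end=' '); cmd(P,Q,p,q)
def state():
    o=bot.get_obs();p,q=commanded();m=o["eef_pos"];mq=R.from_quat(o["tool_rot"])
    print("cmd ",*plate(p,q));print("meas",*plate(m,mq))
    I=R.from_euler('z',-PSI);print("F press",I.apply(o["ft_force"]).round(2),"M",I.apply(o["ft_torque"]).round(3),"w",round(o["grip_width"],4),"t",o["clock"],"lag mm",(I.apply(m-p)*1e3).round(2))
E
python3 - <<'E'
from h import *
log([[-1,-.9,0],[0,0,-.47]],[[-.82,-1,.12],[0,0,0]],[[-.11,-.163,.745],[0,0,0]],[[0,0,-.7],[0,0,0]])
state()
go(-50,170,0)
E
```

```text
cmd  org [ -14.9 -417.6  174. ] near [ -32.9 -411.6  174. ] tilt 0.0 yaw -18.42 roll 0.0
meas org [ -14.4 -417.5  174.9] near [ -32.4 -411.5  174.9] tilt 0.04 yaw -18.41 roll -0.0
F press [ 0.42 -0.19 -2.19] M [ 0.078  0.05  -0.065] w 0.0113 t 5.2 lag mm [0.47 0.02 0.83]
(-50, 170, 0) slide [0.577 1.488 0.016] rot [ 0.     0.    -0.643]
```

>>> {"api": "drive_tool", "payload": {
  "slide": [
    [0.02,0.06,0],
    [0.07,0.18,0],
    [0.13,0.34,0],
    [0.19,0.5,0],
    [0.25,0.66,0],
    [0.31,0.8,0],
    [0.34,0.88,0],
    [0.35,0.9,0]
  ],
  "rotation": [
    [0,0,-0.03],
    [0,0,-0.1],
    [0,0,-0.2],
    [0,0,-0.32],
    [0,0,-0.44],
    [0,0,-0.54],
    [0,0,-0.61],
    [0,0,-0.64]
  ]
}}

```text
clock: 6.2
eef_pos: [0.4712, 0.0417, 0.189]
tool_rot: [-0.05, 0.999, 0.0, -0.001]
ft_force: [0.4, -0.1, -0.9]
grip_width: 0.011
grasp_force: 58.8
```

```bash
python3 - <<'E'
from h import *
log([[.35,.9,0],[0,0,-.64]])
state()
go(-55,150,0)
E
```

```text
cmd  org [ -23.7 -157.4  174. ] near [ -42.7 -157.4  174. ] tilt 0.0 yaw -0.09 roll 0.0
meas org [ -24.7 -155.3  173.2] near [ -43.7 -155.3  173.2] tilt -0.14 yaw 0.14 roll 0.02
F press [ 0.41 -0.14 -0.89] M [-0.014  0.097 -0.029] w 0.011 t 6.2 lag mm [-1.05  1.88 -0.74]
(-55, 150, 0) slide [0.05  0.629 0.096] rot [ 0.     0.    -0.003]
```

>>> {"api": "drive_tool", "payload": {
  "slide": [
    [0,0.04,0],
    [0.01,0.13,0],
    [0.02,0.25,0.01],
    [0.03,0.38,0.03],
    [0.04,0.5,0.05],
    [0.05,0.58,0.07],
    [0.05,0.62,0.09],
    [0.05,0.629,0.096]
  ],
  "rotation": [
    [0,0,0],
    [0,0,0],
    [0,0,0],
    [0,0,0],
    [0,0,0],
    [0,0,0],
    [0,0,0],
    [0,0,0]
  ]
}}

```text
clock: 7.2
eef_pos: [0.4449, 0.1952, 0.1655]
tool_rot: [-0.048, 0.999, -0.0, -0.0]
ft_force: [0.2, -0.7, -1.6]
grip_width: 0.0114
grasp_force: 58.8
```

```bash
python3 - <<'E'
from h import *
log([[.05,.629,.096],[0,0,0]])
state()
go(-45,120,28)
go(-45,90,28)
E
```

```text
cmd  org [-3.59e+01 -1.00e-01  1.50e+02] near [-5.49e+01 -1.00e-01  1.50e+02] tilt 0.0 yaw -0.09 roll 0.0
meas org [-35.8  -0.2 149.7] near [-54.8  -0.2 149.8] tilt -0.05 yaw -0.09 roll -0.03
F press [ 0.13 -0.69 -1.62] M [-0.014  0.141 -0.023] w 0.0114 t 7.2 lag mm [ 0.1  -0.11 -0.25]
(-45, 120, 28) slide [-0.03   0.     0.206] rot [-0.001 -0.977 -0.003]
(-45, 90, 28) slide [-0.03   0.     0.326] rot [-0.001 -0.977 -0.003]
```

>>> {"api": "drive_tool", "payload": {
  "slide": [
    [0,0,0.02],
    [0,0,0.06],
    [-0.01,0,0.12],
    [-0.02,0,0.18],
    [-0.03,0,0.24],
    [-0.03,0,0.29],
    [-0.03,0,0.32],
    [-0.03,0,0.326]
  ],
  "rotation": [
    [0,-0.05,0],
    [0,-0.18,0],
    [0,-0.34,0],
    [0,-0.52,0],
    [0,-0.7,0],
    [0,-0.86,0],
    [0,-0.95,0],
    [0,-0.977,-0.003]
  ]
}}

```text
clock: 8.2
eef_pos: [0.4512, 0.1946, 0.0835]
tool_rot: [-0.048, 0.969, 0.011, 0.24]
ft_force: [-0.7, -0.3, -2.0]
grip_width: 0.0111
grasp_force: 58.8
```

```bash
python3 - <<'E'
from h import *
log([[-.03,0,.326],[0,-.977,-.003]])
state()
c=bot.camera("side");P=pts(c);np.savez("side2.npz",P=P,**c)
cv2.imwrite("pics/side2.png",cv2.resize(c["image"][130:240,260:420,::-1],None,fx=5,fy=5))
# plate + head depth check
I=R.from_euler('z',-PSI);p=I.apply(P.reshape(-1,3)-O).reshape(480,640,3)*1e3
m=(p[...,0]>-20)&(p[...,0]<60)&(abs(p[...,1])<60)&(p[...,2]>84)&(p[...,2]<150)
A=p[m];c3=np.linalg.lstsq(np.c_[A[:,:2],np.ones(len(A))],A[:,2],rcond=None)[0]
r=A[:,2]-np.c_[A[:,:2],np.ones(len(A))]@c3;A=A[abs(r)<4]
c3=np.linalg.lstsq(np.c_[A[:,:2],np.ones(len(A))],A[:,2],rcond=None)[0]
print(len(A),"slope deg",np.rad2deg(np.arctan(c3[:2])),"z at x=-45:",c3[2]-45*c3[0],"expect top 95.7", "y",A[:,1].min(),A[:,1].max(),"x",A[:,0].max())
go(-45,68.5,28)
go(-20,68.5,28)
E
```

```text
cmd  org [-28.1  -0.   98.8] near [-44.9  -0.   89.9] tilt 27.99 yaw 0.0 roll -0.02
meas org [-29.3  -1.3  97.9] near [-46.1  -1.3  89. ] tilt 27.86 yaw -0.01 roll -0.09
F press [-0.69 -0.21 -2.05] M [-0.019  0.791  0.034] w 0.0111 t 8.2 lag mm [-1.19 -1.26 -0.79]
261 slope deg [27.16592281  0.0734108 ] z at x=-45: 95.84113825609501 expect top 95.7 y -46.66008895928719 43.509634177889666 x 7.529893403018683
(-45, 68.5, 28) slide [0.041 0.    0.075] rot [-0.001 -0.     0.   ]
(-20, 68.5, 28) slide [-0.048  0.     0.122] rot [-0.001 -0.     0.   ]
```

View pics/side2.png

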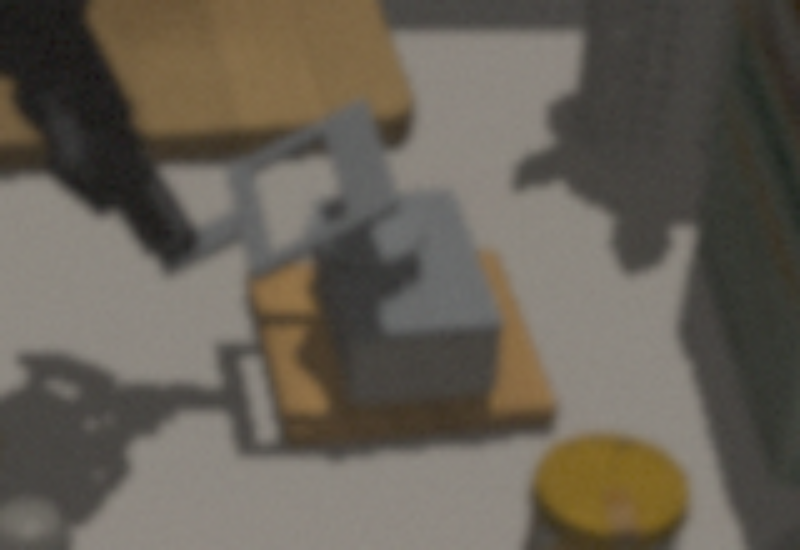

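The picture shows the plate tilted in front of and above the stud head, in line with the press, and the depth fit agrees. Next I lower it and move forward under the head.

>>> {"api": "drive_tool", "payload": {
  "slide": [
    [0.02,0,0.035],
    [0.041,0,0.075],
    [0.041,0,0.075],
    [0.025,0,0.084],
    [0,0,0.097],
    [-0.03,0,0.113],
    [-0.043,0,0.119],
    [-0.048,0,0.122]
  ],
  "rotation": [
    [0,0,0],
    [0,0,0],
    [0,0,0],
    [0,0,0],
    [0,0,0],
    [0,0,0],
    [0,0,0],
    [0,0,0]
  ]
}}

```text
clock: 9.25
eef_pos: [0.4776, 0.1985, 0.0633]
tool_rot: [-0.048, 0.969, 0.012, 0.242]
ft_force: [-0.9, -0.1, -1.7]
grip_width: 0.0112
grasp_force: 58.8
```

```bash
python3 - <<'E'
from h import *
log([[-.048,0,.122],[0,0,0]])
state()
go(-11,68.5,28)
E
```

```text
cmd  org [-3.2 -0.  77.5] near [-20.   -0.1  68.6] tilt 27.99 yaw 0.0 roll -0.02
meas org [-2.6 -0.1 77.9] near [-19.4  -0.1  69. ] tilt 27.99 yaw -0.0 roll -0.02
F press [-0.89 -0.04 -1.73] M [ 0.003  0.759 -0.003] w 0.0112 t 9.25 lag mm [ 0.6  -0.    0.38]
(-11, 68.5, 28) slide [-0.032  0.     0.017] rot [-0.001 -0.     0.   ]
```

>>> {"api": "drive_tool", "payload": {
  "slide": [
    [-0.004,0,0.002],
    [-0.008,0,0.004],
    [-0.012,0,0.006],
    [-0.016,0,0.009],
    [-0.02,0,0.011],
    [-0.024,0,0.013],
    [-0.028,0,0.015],
    [-0.032,0,0.017]
  ],
  "rotation": [
    [0,0,0],
    [0,0,0],
    [0,0,0],
    [0,0,0],
    [0,0,0],
    [0,0,0],
    [0,0,0],
    [0,0,0]
  ]
}}

```text
clock: 10.25
eef_pos: [0.4864, 0.1994, 0.0633]
tool_rot: [-0.048, 0.969, 0.012, 0.242]
ft_force: [0.5, 0.3, -2.1]
grip_width: 0.0114
grasp_force: 58.8
```

```bash
python3 - <<'E'
from h import *
log([[-.032,0,.017],[0,0,0]])
state()
go(-8,68.5,28);go(-5,69,28)
E
```

```text
cmd  org [ 5.8 -0.1 77.5] near [-10.9  -0.1  68.6] tilt 27.99 yaw 0.0 roll -0.02
meas org [ 6.2  0.  77.9] near [-10.6   0.   68.9] tilt 27.99 yaw 0.01 roll -0.02
F press [ 0.53  0.27 -2.13] M [-0.023  0.776  0.008] w 0.0114 t 10.25 lag mm [0.33 0.05 0.33]
(-8, 68.5, 28) slide [-0.01   0.     0.006] rot [-0.001 -0.     0.   ]
(-5, 69, 28) slide [-0.022  0.     0.01 ] rot [-0.001 -0.     0.   ]
```

>>> {"api": "drive_tool", "payload": {
  "slide": [
    [-0.002,0,0.001],
    [-0.004,0,0.002],
    [-0.005,0,0.003],
    [-0.007,0,0.004],
    [-0.008,0,0.005],
    [-0.01,0,0.006],
    [-0.01,0,0.006],
    [-0.01,0,0.006]
  ],
  "rotation": [
    [0,0,0],
    [0,0,0],
    [0,0,0],
    [0,0,0],
    [0,0,0],
    [0,0,0],
    [0,0,0],
    [0,0,0]
  ]
}}

```text
clock: 11.25
eef_pos: [0.4892, 0.1997, 0.0631]
tool_rot: [-0.048, 0.969, 0.012, 0.242]
ft_force: [-0.0, 0.2, -2.2]
grip_width: 0.0112
grasp_force: 58.8
```

>>> {"api": "drive_tool", "payload": {
  "slide": [
    [-0.001,0,0],
    [-0.002,0,0.001],
    [-0.004,0,0.002],
    [-0.005,0,0.002],
    [-0.006,0,0.003],
    [-0.007,0,0.003],
    [-0.007,0,0.003],
    [-0.007,0,0.003]
  ],
  "rotation": [
    [0,0,0],
    [0,0,0],
    [0,0,0],
    [0,0,0],
    [0,0,0],
    [0,0,0],
    [0,0,0],
    [0,0,0]
  ]
}}

```text
clock: 12.25
eef_pos: [0.491, 0.1998, 0.0633]
tool_rot: [-0.048, 0.969, 0.012, 0.242]
ft_force: [0.8, 0.1, -2.5]
grip_width: 0.0109
grasp_force: 58.8
```

```bash
python3 - <<'E'
from h import *
log([[-.01,0,.006],[0,0,0]],[[-.007,0,.003],[0,0,0]])
state()
go(-5,68.8,28)
E
```

```text
cmd  org [10.6 -0.1 77.5] near [-6.1 -0.1 68.6] tilt 27.99 yaw 0.0 roll -0.02
meas org [10.9 -0.  77.8] near [-5.9 -0.  68.9] tilt 27.99 yaw 0.01 roll -0.02
F press [ 0.84  0.07 -2.49] M [-0.001  0.749  0.025] w 0.0109 t 12.25 lag mm [0.22 0.01 0.31]
(-5, 68.8, 28) slide [-0.004  0.     0.002] rot [-0.001 -0.     0.   ]
```

>>> {"api": "drive_tool", "payload": {
  "slide": [
    [-0.001,0,0],
    [-0.002,0,0.001],
    [-0.003,0,0.001],
    [-0.004,0,0.002],
    [-0.005,0,0.002],
    [-0.005,0,0.002],
    [-0.005,0,0.002],
    [-0.005,0,0.002]
  ],
  "rotation": [
    [0,0,0],
    [0,0,0],
    [0,0,0],
    [0,0,0],
    [0,0,0],
    [0,0,0],
    [0,0,0],
    [0,0,0]
  ]
}}

```text
clock: 13.25
eef_pos: [0.4924, 0.2, 0.0634]
tool_rot: [-0.048, 0.969, 0.012, 0.242]
ft_force: [-0.2, -0.3, -1.7]
grip_width: 0.0109
grasp_force: 58.8
```

>>> {"api": "drive_tool", "payload": {
  "slide": [
    [-0.001,0,0],
    [-0.001,0,0.001],
    [-0.002,0,0.001],
    [-0.003,0,0.001],
    [-0.004,0,0.002],
    [-0.004,0,0.002],
    [-0.004,0,0.002],
    [-0.004,0,0.002]
  ],
  "rotation": [
    [0,0,0],
    [0,0,0],
    [0,0,0],
    [0,0,0],
    [0,0,0],
    [0,0,0],
    [0,0,0],
    [0,0,0]
  ]
}}

```text
clock: 14.25
eef_pos: [0.4935, 0.2, 0.0634]
tool_rot: [-0.048, 0.969, 0.012, 0.242]
ft_force: [1.2, -0.2, -1.9]
grip_width: 0.0112
grasp_force: 58.8
```

```bash
python3 - <<'E'
from h import *
log([[-.005,0,.002],[0,0,0]],[[-.004,0,.002],[0,0,0]])
state()
E
```

```text
cmd  org [13.1 -0.1 77.7] near [-3.7 -0.1 68.8] tilt 27.99 yaw 0.0 roll -0.02
meas org [13.3 -0.1 78. ] near [-3.5 -0.1 69.1] tilt 27.98 yaw 0.01 roll -0.02
F press [ 1.17 -0.27 -1.92] M [ 0.01   0.75  -0.002] w 0.0112 t 14.25 lag mm [ 0.21 -0.02  0.28]
```

>>> {"api": "drive_tool", "payload": {
  "slide": [
    [-0.001,0,0],
    [-0.001,0,0.001],
    [-0.002,0,0.001],
    [-0.003,0,0.001],
    [-0.004,0,0.002],
    [-0.004,0,0.002],
    [-0.004,0,0.002],
    [-0.004,0,0.002]
  ],
  "rotation": [
    [0,0,0],
    [0,0,0],
    [0,0,0],
    [0,0,0],
    [0,0,0],
    [0,0,0],
    [0,0,0],
    [0,0,0]
  ]
}}

```text
clock: 15.25
eef_pos: [0.4943, 0.2001, 0.0633]
tool_rot: [-0.048, 0.969, 0.012, 0.241]
ft_force: [-2.8, 0.5, -1.0]
grip_width: 0.0108
grasp_force: 59.0
```

>>> {"api": "drive_tool", "payload": {
  "slide": [
    [-0.001,0,0],
    [-0.001,0,0.001],
    [-0.002,0,0.001],
    [-0.003,0,0.001],
    [-0.004,0,0.002],
    [-0.004,0,0.002],
    [-0.004,0,0.002],
    [-0.004,0,0.002]
  ],
  "rotation": [
    [0,0,0],
    [0,0,0],
    [0,0,0],
    [0,0,0],
    [0,0,0],
    [0,0,0],
    [0,0,0],
    [0,0,0]
  ]
}}

```text
clock: 16.25
eef_pos: [0.4947, 0.2001, 0.063]
tool_rot: [-0.048, 0.969, 0.012, 0.241]
ft_force: [-6.3, -1.0, 2.9]
grip_width: 0.011
grasp_force: 59.7
```

```bash
python3 - <<'E'
from h import *
log([[-.004,0,.002],[0,0,0]],[[-.004,0,.002],[0,0,0]])
state()
E
```

```text
cmd  org [15.3 -0.1 77.8] near [-1.4 -0.1 68.8] tilt 27.99 yaw 0.0 roll -0.02
meas org [14.5 -0.1 77.5] near [-2.3 -0.1 68.6] tilt 27.88 yaw 0.05 roll -0.04
F press [-6.38 -0.35  2.86] M [0.022 1.56  0.026] w 0.011 t 16.25 lag mm [-0.84 -0.07 -0.17]
```

Contact with the stem: about 6 N with the near edge at about -2.6 mm, so the stud is offset by about +2.4 mm. Next I level the plate about this edge.

```bash
python3 - <<'E'
from h import *
for t in (27,25.5,24,22,20,18,16.5,15.5): go(-2.2,68.8,t)
E
```

```text
(-2.2, 68.8, 27) slide [ 0.002  0.    -0.004] rot [-0.001  0.035  0.   ]
(-2.2, 68.8, 25.5) slide [-0.     0.    -0.008] rot [-0.001  0.087  0.   ]
(-2.2, 68.8, 24) slide [-0.002  0.    -0.013] rot [-0.001  0.139  0.   ]
(-2.2, 68.8, 22) slide [-0.005  0.    -0.018] rot [-0.001  0.209  0.   ]
(-2.2, 68.8, 20) slide [-0.008  0.    -0.024] rot [-0.001  0.279  0.   ]
(-2.2, 68.8, 18) slide [-0.011  0.    -0.029] rot [-0.001  0.349  0.   ]
(-2.2, 68.8, 16.5) slide [-0.013  0.    -0.033] rot [-0.001  0.401  0.   ]
(-2.2, 68.8, 15.5) slide [-0.015  0.    -0.036] rot [-0.001  0.436  0.   ]
```

>>> {"api": "drive_tool", "payload": {
  "slide": [
    [0.002,0,-0.004],
    [0.001,0,-0.006],
    [0,0,-0.008],
    [-0.001,0,-0.01],
    [-0.002,0,-0.013],
    [-0.003,0,-0.015],
    [-0.005,0,-0.018],
    [-0.005,0,-0.018]
  ],
  "rotation": [
    [0,0.035,0],
    [0,0.06,0],
    [0,0.087,0],
    [0,0.11,0],
    [0,0.139,0],
    [0,0.175,0],
    [0,0.209,0],
    [0,0.209,0]
  ]
}}

```text
clock: 17.25
eef_pos: [0.4941, 0.1999, 0.0677]
tool_rot: [-0.048, 0.981, 0.009, 0.189]
ft_force: [-6.4, -1.7, -1.7]
grip_width: 0.0112
grasp_force: 59.0
```

```bash
python3 - <<'E'
from h import *
log([[-.005,0,-.018],[0,.209,0]])
state()
for t in (20.5,19,17.5,16,14.5,13,12): go(-2.2,68.8,t)
E
```

```text
cmd  org [15.5 -0.1 75.9] near [-2.1 -0.1 68.8] tilt 22.0 yaw 0.0 roll -0.02
meas org [15.2 -0.2 75.7] near [-2.5 -0.2 68.6] tilt 21.87 yaw 0.01 roll -0.04
F press [-6.53 -1.06 -1.67] M [-0.133  1.865 -0.104] w 0.0112 t 17.25 lag mm [-0.36 -0.19 -0.07]
(-2.2, 68.8, 20.5) slide [-0.001  0.    -0.005] rot [-0.001  0.052  0.   ]
(-2.2, 68.8, 19) slide [-0.003  0.    -0.009] rot [-0.001  0.105  0.   ]
(-2.2, 68.8, 17.5) slide [-0.005  0.    -0.013] rot [-0.001  0.157  0.   ]
(-2.2, 68.8, 16) slide [-0.007  0.    -0.017] rot [-0.001  0.209  0.   ]
(-2.2, 68.8, 14.5) slide [-0.009  0.    -0.021] rot [-0.001  0.262  0.   ]
(-2.2, 68.8, 13) slide [-0.012  0.    -0.026] rot [-0.001  0.314 -0.   ]
(-2.2, 68.8, 12) slide [-0.013  0.    -0.028] rot [-0.001  0.349 -0.   ]
```

>>> {"api": "drive_tool", "payload": {
  "slide": [
    [0.001,0,-0.002],
    [0,0,-0.005],
    [-0.001,0,-0.007],
    [-0.002,0,-0.009],
    [-0.004,0,-0.013],
    [-0.006,0,-0.017],
    [-0.008,0,-0.021],
    [-0.008,0,-0.021]
  ],
  "rotation": [
    [0,0.02,0],
    [0,0.052,0],
    [0,0.08,0],
    [0,0.105,0],
    [0,0.157,0],
    [0,0.209,0],
    [0,0.262,0],
    [0,0.262,0]
  ]
}}

```text
clock: 18.25
eef_pos: [0.4943, 0.2002, 0.0738]
tool_rot: [-0.049, 0.991, 0.006, 0.125]
ft_force: [-7.6, -2.0, 0.4]
grip_width: 0.0111
grasp_force: 59.4
```

```bash
python3 - <<'E'
from h import *
log([[-.008,0,-.021],[0,.262,0]])
state()
for t in (13,11.5,10,8.5,7,5.5,4): go(-2.6,68.5,t)
E
```

```text
cmd  org [15.9 -0.1 73.3] near [-2.5 -0.1 68.6] tilt 14.5 yaw -0.0 roll -0.02
meas org [15.9 -0.  73.6] near [-2.5 -0.  68.9] tilt 14.38 yaw 0.0 roll -0.02
F press [-7.79 -1.25  0.44] M [-0.179  1.872 -0.128] w 0.0111 t 18.25 lag mm [-0.06  0.01  0.41]
(-2.6, 68.5, 13) slide [-0.001  0.    -0.004] rot [-0.001  0.052 -0.   ]
(-2.6, 68.5, 11.5) slide [-0.003  0.    -0.008] rot [-0.001  0.105 -0.   ]
(-2.6, 68.5, 10) slide [-0.005  0.    -0.013] rot [-0.001  0.157 -0.   ]
(-2.6, 68.5, 8.5) slide [-0.007  0.    -0.017] rot [-0.001  0.209 -0.   ]
(-2.6, 68.5, 7) slide [-0.009  0.    -0.021] rot [-0.001  0.262 -0.   ]
(-2.6, 68.5, 5.5) slide [-0.011  0.    -0.025] rot [-0.001  0.314 -0.   ]
(-2.6, 68.5, 4) slide [-0.014  0.    -0.029] rot [-0.001  0.366 -0.   ]
```

>>> {"api": "drive_tool", "payload": {
  "slide": [
    [0.002,0,-0.002],
    [0.001,0,-0.004],
    [-0.001,0,-0.008],
    [-0.003,0,-0.013],
    [-0.005,0,-0.017],
    [-0.007,0,-0.021],
    [-0.009,0,-0.025],
    [-0.009,0,-0.025]
  ],
  "rotation": [
    [0,0.02,0],
    [0,0.052,0],
    [0,0.105,0],
    [0,0.157,0],
    [0,0.209,0],
    [0,0.262,0],
    [0,0.314,0],
    [0,0.314,0]
  ]
}}

```text
clock: 19.25
eef_pos: [0.4953, 0.2003, 0.0807]
tool_rot: [-0.049, 0.998, 0.002, 0.047]
ft_force: [-7.6, -2.0, 1.5]
grip_width: 0.0109
grasp_force: 59.4
```

```bash
python3 - <<'E'
from h import *
log([[-.009,0,-.025],[0,.314,0]])
state()
for z,t in ((68,4),(67,2),(66,0),(64,0),(63,0)): go(-3.6,z,t)
E
```

```text
cmd  org [15.8 -0.1 70.2] near [-3.1 -0.1 68.3] tilt 5.5 yaw -0.0 roll -0.02
meas org [16.1 -0.  70.8] near [-2.8 -0.  69. ] tilt 5.42 yaw -0.01 roll -0.02
F press [-7.78 -1.22  1.46] M [-0.222  1.71  -0.09 ] w 0.0109 t 19.25 lag mm [0.3  0.02 0.75]
(-3.6, 68, 4) slide [ 0.     0.    -0.003] rot [-0.001  0.052 -0.   ]
(-3.6, 67, 2) slide [-0.002  0.    -0.005] rot [-0.001  0.122 -0.   ]
(-3.6, 66, 0) slide [-0.004  0.    -0.007] rot [-0.001  0.192 -0.   ]
(-3.6, 64, 0) slide [-0.003  0.     0.001] rot [-0.001  0.192 -0.   ]
(-3.6, 63, 0) slide [-0.003  0.     0.005] rot [-0.001  0.192 -0.   ]
```

>>> {"api": "drive_tool", "payload": {
  "slide": [
    [0.001,0,0],
    [0.002,0,0],
    [0.003,0,0],
    [0.004,0,0],
    [0.004,0,0],
    [0.004,0,0],
    [0.004,0,0],
    [0.004,0,0]
  ],
  "rotation": [
    [0,0,0],
    [0,0,0],
    [0,0,0],
    [0,0,0],
    [0,0,0],
    [0,0,0],
    [0,0,0],
    [0,0,0]
  ]
}}

```text
clock: 20.25
eef_pos: [0.4949, 0.2004, 0.0805]
tool_rot: [-0.049, 0.998, 0.002, 0.049]
ft_force: [-1.9, -0.9, -1.0]
grip_width: 0.0112
grasp_force: 59.1
```

```bash
python3 - <<'E'
from h import *
log([[.004,0,0],[0,0,0]])
state()
c=bot.camera("side");P=pts(c);np.savez("side3.npz",P=P,**c)
cv2.imwrite("pics/side3.png",cv2.resize(c["image"][140:230,290:390,::-1],None,fx=6,fy=6,interpolation=cv2.INTER_CUBIC))
I=R.from_euler('z',-PSI);p=I.apply(P.reshape(-1,3)-O).reshape(480,640,3)*1e3
f=(p[...,0]>37)&(p[...,0]<57)&(abs(p[...,1])<40)&(p[...,2]>64)&(p[...,2]<100)
A=p[f];print(len(A),"far bar z",A[:,2].mean(),"x",A[:,0].mean(),np.polyfit(A[:,0],A[:,2],1),"xmax",A[:,0].max())
for lo,hi in((-44,-36),(36,44)):
  f=(p[...,0]>-10)&(p[...,0]<60)&(p[...,1]>lo)&(p[...,1]<hi)&(p[...,2]>64)&(p[...,2]<95);A=p[f]
  if len(A)>5: print("rail",lo,len(A),np.polyfit(A[:,0],A[:,2],1))
E
```

```text
cmd  org [14.8 -0.1 70.1] near [-4.1 -0.1 68.2] tilt 5.5 yaw -0.0 roll -0.02
meas org [15.8  0.2 70.8] near [-3.1  0.2 68.9] tilt 5.59 yaw 0.0 roll 0.0
F press [-1.96 -0.73 -0.95] M [-0.096  0.555 -0.02 ] w 0.0112 t 20.25 lag mm [0.98 0.22 0.62]
170 far bar z 78.27895190365564 x 46.99275016136998 [ 0.0749251  74.75801545] xmax 56.75647840473945
rail -44 96 [ 0.08433707 73.0988464 ]
rail 36 54 [ 0.09162711 73.88833457]
```

View pics/side3.png

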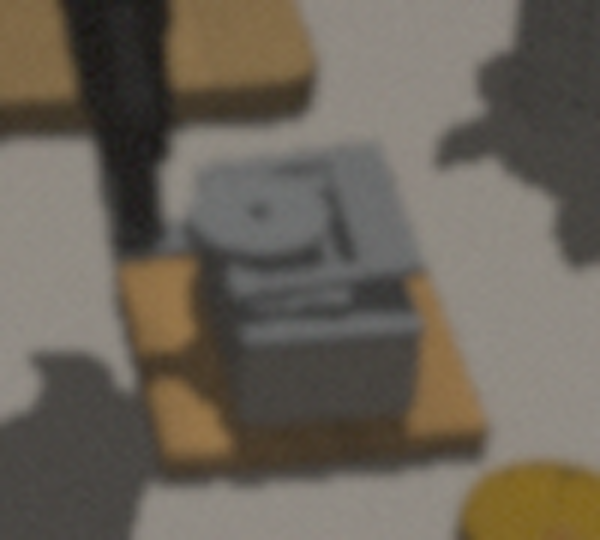

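The picture shows the stud's head on top of the near bar, and the far bar behind the rim with a clear gap. The plate is threaded. Next I level and lower it.

```bash
python3 - <<'E'
from h import *
for z,t in ((67.5,4),(66.5,2),(65.5,.6),(64,.6),(62.5,.6),(61.5,.6),(60.5,.6)): go(-4.2,z,t)
E
```

```text
(-4.2, 67.5, 4) slide [-0.001  0.    -0.001] rot [-0.001  0.052 -0.   ]
(-4.2, 66.5, 2) slide [-0.003  0.    -0.003] rot [-0.001  0.122 -0.   ]
(-4.2, 65.5, 0.6) slide [-0.005  0.    -0.003] rot [-0.001  0.171 -0.   ]
(-4.2, 64, 0.6) slide [-0.004  0.     0.003] rot [-0.001  0.171 -0.   ]
(-4.2, 62.5, 0.6) slide [-0.003  0.     0.009] rot [-0.001  0.171 -0.   ]
(-4.2, 61.5, 0.6) slide [-0.003  0.     0.013] rot [-0.001  0.171 -0.   ]
(-4.2, 60.5, 0.6) slide [-0.003  0.     0.017] rot [-0.001  0.171 -0.   ]
```

>>> {"api": "drive_tool", "payload": {
  "slide": [
    [-0.001,0,-0.001],
    [-0.002,0,-0.002],
    [-0.003,0,-0.003],
    [-0.005,0,-0.003],
    [-0.005,0,0],
    [-0.004,0,0.004],
    [-0.003,0,0.007],
    [-0.003,0,0.009]
  ],
  "rotation": [
    [0,0.052,0],
    [0,0.09,0],
    [0,0.122,0],
    [0,0.171,0],
    [0,0.171,0],
    [0,0.171,0],
    [0,0.171,0],
    [0,0.171,0]
  ]
}}

```text
clock: 21.3
eef_pos: [0.4951, 0.2003, 0.078]
tool_rot: [-0.049, 0.999, 0.0, 0.005]
ft_force: [-0.4, -0.4, -2.1]
grip_width: 0.0111
grasp_force: 58.9
```

```bash
python3 - <<'E'
from h import *
log([[-.003,0,.009],[0,.171,0]])
state()
c=bot.camera("side");P=pts(c)
I=R.from_euler('z',-PSI);p=I.apply(P.reshape(-1,3)-O).reshape(480,640,3)*1e3
f=(p[...,0]>37)&(p[...,0]<55)&(abs(p[...,1])<40)&(p[...,2]>62)&(p[...,2]<100)
A=p[f];print(len(A),"far bar z",A[:,2].mean(),"x",A[:,0].mean())
E
```

```text
cmd  org [14.7 -0.1 62.7] near [-4.3 -0.1 62.5] tilt 0.6 yaw -0.01 roll -0.02
meas org [14.8 -0.  63. ] near [-4.2 -0.  62.8] tilt 0.61 yaw 0.01 roll -0.02
F press [-0.4  -0.4  -2.07] M [0.002 0.145 0.027] w 0.0111 t 21.3 lag mm [0.16 0.03 0.3 ]
152 far bar z 67.76222359923726 x 45.83246851672211
```

>>> {"api": "drive_tool", "payload": {
  "slide": [
    [0,0,0.001],
    [0,0,0.002],
    [0,0,0.003],
    [0,0,0.004],
    [0,0,0.005],
    [0,0,0.006],
    [0,0,0.006],
    [0,0,0.006]
  ],
  "rotation": [
    [0,0,0],
    [0,0,0],
    [0,0,0],
    [0,0,0],
    [0,0,0],
    [0,0,0],
    [0,0,0],
    [0,0,0]
  ]
}}

```text
clock: 22.35
eef_pos: [0.4952, 0.2003, 0.0765]
tool_rot: [-0.049, 0.999, 0.0, 0.005]
ft_force: [0.0, 0.0, -2.4]
grip_width: 0.0113
grasp_force: 58.9
```

>>> {"api": "drive_tool", "payload": {
  "slide": [
    [0,0,0.001],
    [0,0,0.001],
    [0,0,0.002],
    [0,0,0.002],
    [0,0,0.003],
    [0,0,0.003],
    [0,0,0.003],
    [0,0,0.003]
  ],
  "rotation": [
    [0,0,0],
    [0,0,0],
    [0,0,0],
    [0,0,0],
    [0,0,0],
    [0,0,0],
    [0,0,0],
    [0,0,0]
  ]
}}

```text
clock: 23.35
eef_pos: [0.4952, 0.2003, 0.0758]
tool_rot: [-0.049, 0.999, 0.0, 0.005]
ft_force: [-0.6, -0.2, -1.8]
grip_width: 0.0109
grasp_force: 58.9
```

```bash
python3 - <<'E'
from h import *
log([[0,0,.006],[0,0,0]],[[0,0,.003],[0,0,0]])
state()
E
```

```text
cmd  org [14.7 -0.1 60.4] near [-4.3 -0.1 60.2] tilt 0.6 yaw -0.01 roll -0.02
meas org [14.9 -0.  60.7] near [-4.1 -0.  60.5] tilt 0.6 yaw 0.0 roll -0.02
F press [-0.62 -0.1  -1.77] M [-0.042  0.133 -0.008] w 0.0109 t 23.35 lag mm [0.23 0.04 0.31]
```

Still free at about 0.6 mm above the lid. I continue down in 0.5 mm steps.

>>> {"api": "drive_tool", "payload": {
  "slide": [
    [0,0,0.001],
    [0,0,0.001],
    [0,0,0.002],
    [0,0,0.002],
    [0,0,0.002],
    [0,0,0.002],
    [0,0,0.002],
    [0,0,0.002]
  ],
  "rotation": [
    [0,0,0],
    [0,0,0],
    [0,0,0],
    [0,0,0],
    [0,0,0],
    [0,0,0],
    [0,0,0],
    [0,0,0]
  ]
}}

```text
clock: 24.35
eef_pos: [0.4952, 0.2003, 0.0755]
tool_rot: [-0.049, 0.999, 0.0, 0.005]
ft_force: [-2.5, 0.5, 4.0]
grip_width: 0.0113
grasp_force: 59.5
```

>>> {"api": "drive_tool", "payload": {
  "slide": [
    [0,0,0.001],
    [0,0,0.001],
    [0,0,0.002],
    [0,0,0.002],
    [0,0,0.002],
    [0,0,0.002],
    [0,0,0.002],
    [0,0,0.002]
  ],
  "rotation": [
    [0,0,0],
    [0,0,0],
    [0,0,0],
    [0,0,0],
    [0,0,0],
    [0,0,0],
    [0,0,0],
    [0,0,0]
  ]
}}

```text
clock: 25.35
eef_pos: [0.4952, 0.2003, 0.0754]
tool_rot: [-0.049, 0.999, 0.0, 0.005]
ft_force: [-4.0, -0.5, 6.3]
grip_width: 0.0112
grasp_force: 60.1
```

```bash
python3 - <<'E'
from h import *
log([[0,0,.002],[0,0,0]],[[0,0,.002],[0,0,0]])
state()
E
```

```text
cmd  org [14.7 -0.1 59.4] near [-4.3 -0.1 59.2] tilt 0.6 yaw -0.01 roll -0.02
meas org [14.9 -0.  60.4] near [-4.1 -0.  60.2] tilt 0.62 yaw 0.0 roll -0.02
F press [-4.05 -0.12  6.31] M [-0.216  0.732 -0.032] w 0.0112 t 25.35 lag mm [0.19 0.03 0.97]
```

>>> {"api": "drive_tool", "payload": {
  "slide": [
    [0,0,-0.002],
    [0.003,0,-0.003],
    [0.01,0,-0.003],
    [0.018,0,-0.003],
    [0.027,0,-0.003],
    [0.035,0,-0.003],
    [0.041,0,-0.003],
    [0.044,0,-0.003]
  ],
  "rotation": [
    [0,0,0],
    [0,0,0],
    [0,0,0],
    [0,0,0],
    [0,0,0],
    [0,0,0],
    [0,0,0],
    [0,0,0]
  ]
}}

```text
clock: 26.35
eef_pos: [0.4841, 0.1992, 0.0754]
tool_rot: [-0.049, 0.999, 0.0, 0.005]
ft_force: [0.4, -0.3, -0.6]
grip_width: 0.0109
grasp_force: 59.2
```

```bash
python3 - <<'E'
from h import *
log([[.044,0,-.003],[0,0,0]])
state()
E
```

```text
cmd  org [ 3.7 -0.1 60. ] near [-15.3  -0.1  59.8] tilt 0.6 yaw -0.01 roll -0.02
meas org [ 3.8 -0.  60.3] near [-15.2  -0.   60.1] tilt 0.6 yaw 0.01 roll -0.02
F press [ 0.39 -0.3  -0.61] M [ 0.005 -0.237  0.004] w 0.0109 t 26.35 lag mm [0.06 0.04 0.28]
```

>>> {"api": "drive_tool", "payload": {
  "slide": [
    [0.001,0,0],
    [0.002,0,0],
    [0.004,0,0],
    [0.005,0,0],
    [0.007,0,0],
    [0.008,0,0],
    [0.008,0,0],
    [0.008,0,0]
  ],
  "rotation": [
    [0,0,0],
    [0,0,0],
    [0,0,0],
    [0,0,0],
    [0,0,0],
    [0,0,0],
    [0,0,0],
    [0,0,0]
  ]
}}

```text
clock: 27.35
eef_pos: [0.4822, 0.199, 0.0754]
tool_rot: [-0.049, 0.999, 0.0, 0.005]
ft_force: [0.6, 0.5, -0.8]
grip_width: 0.0112
grasp_force: 59.2
```

>>> {"api": "drive_tool", "payload": {
  "slide": [
    [0.001,0,0],
    [0.001,0,0],
    [0.002,0,0],
    [0.003,0,0],
    [0.004,0,0],
    [0.004,0,0],
    [0.004,0,0],
    [0.004,0,0]
  ],
  "rotation": [
    [0,0,0],
    [0,0,0],
    [0,0,0],
    [0,0,0],
    [0,0,0],
    [0,0,0],
    [0,0,0],
    [0,0,0]
  ]
}}

```text
clock: 28.35
eef_pos: [0.4812, 0.1989, 0.0754]
tool_rot: [-0.049, 0.999, 0.0, 0.005]
ft_force: [0.1, 0.2, -0.1]
grip_width: 0.0115
grasp_force: 59.2
```

```bash
python3 - <<'E'
from h import *
log([[.008,0,0],[0,0,0]],[[.004,0,0],[0,0,0]])
state()
E
```

```text
cmd  org [ 0.7 -0.1 60. ] near [-18.3  -0.1  59.8] tilt 0.6 yaw -0.01 roll -0.02
meas org [ 0.9  0.  60.3] near [-18.1  -0.   60.1] tilt 0.6 yaw 0.01 roll -0.02
F press [ 0.17  0.19 -0.15] M [ 0.014 -0.149 -0.028] w 0.0115 t 28.35 lag mm [0.18 0.05 0.29]
```

>>> {"api": "drive_tool", "payload": {
  "slide": [
    [0.001,0,0],
    [0.001,0,0],
    [0.002,0,0],
    [0.003,0,0],
    [0.004,0,0],
    [0.004,0,0],
    [0.004,0,0],
    [0.004,0,0]
  ],
  "rotation": [
    [0,0,0],
    [0,0,0],
    [0,0,0],
    [0,0,0],
    [0,0,0],
    [0,0,0],
    [0,0,0],
    [0,0,0]
  ]
}}

```text
clock: 29.35
eef_pos: [0.4802, 0.1988, 0.0754]
tool_rot: [-0.049, 0.999, 0.0, 0.005]
ft_force: [1.4, 0.8, 0.3]
grip_width: 0.011
grasp_force: 59.2
```

>>> {"api": "drive_tool", "payload": {
  "slide": [
    [0.001,0,0],
    [0.001,0,0],
    [0.002,0,0],
    [0.002,0,0],
    [0.003,0,0],
    [0.003,0,0],
    [0.003,0,0],
    [0.003,0,0]
  ],
  "rotation": [
    [0,0,0],
    [0,0,0],
    [0,0,0],
    [0,0,0],
    [0,0,0],
    [0,0,0],
    [0,0,0],
    [0,0,0]
  ]
}}

```text
clock: 30.35
eef_pos: [0.4801, 0.1987, 0.0754]
tool_rot: [-0.049, 0.999, 0.0, 0.006]
ft_force: [4.9, -1.0, -4.0]
grip_width: 0.011
grasp_force: 58.5
```

```bash
python3 - <<'E'
from h import *
log([[.004,0,0],[0,0,0]],[[.003,0,0],[0,0,0]])
state()
E
```

```text
cmd  org [-1.  -0.1 60. ] near [-20.   -0.1  59.8] tilt 0.6 yaw -0.01 roll -0.02
meas org [-0.2 -0.1 60.4] near [-19.2  -0.1  60.2] tilt 0.66 yaw -0.0 roll -0.03
F press [ 4.8  -1.5  -4.04] M [-0.059 -0.922  0.117] w 0.011 t 30.35 lag mm [ 0.78 -0.03  0.35]
```

The rib is met at origin x ≈ -0.2 mm with about 5 N. Next I relax the pull, open, and check.

>>> {"api": "drive_tool", "payload": {
  "slide": [
    [-0.001,0,0],
    [-0.002,0,0],
    [-0.002,0,0.001],
    [-0.002,0,0.001],
    [-0.002,0,0.001],
    [-0.002,0,0.001],
    [-0.002,0,0.001],
    [-0.002,0,0.001]
  ],
  "rotation": [
    [0,0,0],
    [0,0,0],
    [0,0,0],
    [0,0,0],
    [0,0,0],
    [0,0,0],
    [0,0,0],
    [0,0,0]
  ]
}}

```text
clock: 31.35
eef_pos: [0.4801, 0.1987, 0.0753]
tool_rot: [-0.049, 0.999, 0.0, 0.005]
ft_force: [3.1, -0.1, 1.2]
grip_width: 0.0113
grasp_force: 59.0
```

>>> {"api": "drive_tool", "payload": {
  "slide": [
    [0,0,0],
    [0,0,0],
    [0,0,0],
    [0,0,0],
    [0,0,0],
    [0,0,0],
    [0,0,0],
    [0,0,0]
  ],
  "rotation": [
    [0,0,0],
    [0,0,0],
    [0,0,0],
    [0,0,0],
    [0,0,0],
    [0,0,0],
    [0,0,0],
    [0,0,0]
  ],
  "gripper": 0.6
}}

```text
clock: 32.35
eef_pos: [0.48, 0.1988, 0.0751]
tool_rot: [-0.049, 0.999, 0.0, 0.005]
ft_force: [-0.4, 1.0, 0.1]
grip_width: 0.0512
grasp_force: 0.0
```

>>> {"api": "drive_tool", "payload": {
  "slide": [
    [0,0,0],
    [0,0,-0.03],
    [0,0,-0.1],
    [0,0,-0.2],
    [0,0,-0.3],
    [0,0,-0.4],
    [0,0,-0.47],
    [0,0,-0.5]
  ],
  "rotation": [
    [0,0,0],
    [0,0,0],
    [0,0,0],
    [0,0,0],
    [0,0,0],
    [0,0,0],
    [0,0,0],
    [0,0,0]
  ]
}}

```text
clock: 33.35
eef_pos: [0.4794, 0.199, 0.2018]
tool_rot: [-0.049, 0.999, 0.001, 0.007]
ft_force: [0.9, 0.8, -0.2]
grip_width: 0.0512
grasp_force: 0.0
```

```bash
python3 - <<'E'
from h import *
o=bot.get_obs();print(o["eef_pos"],o["ft_force"],o["grip_width"],o["clock"])
I=R.from_euler('z',-PSI)
for n in("side","top"):
    c=bot.camera(n);P=pts(c);p=I.apply(P.reshape(-1,3)-O).reshape(480,640,3)*1e3
    if n=="side": cv2.imwrite("pics/side4.png",cv2.resize(c["image"][140:230,290:390,::-1],None,fx=6,fy=6,interpolation=cv2.INTER_CUBIC))
    f=(p[...,0]>-40)&(p[...,0]<50)&(abs(p[...,1])<50)&(p[...,2]>62.7)&(p[...,2]<70)
    A=p[f];print(n,len(A),"xmax",np.percentile(A[:,0],[98,100]),np.percentile(A[:,1],[1,99]),np.linalg.lstsq(np.c_[A[:,:2],np.ones(len(A))],A[:,2],rcond=None)[0],cv2.minAreaRect(A[:,:2].astype(np.float32)))
    b=(p[...,0]>15)&(p[...,0]<60)&(abs(p[...,1])<20)
    h=p[b&(p[...,2]>62.7)&(p[...,2]<70)][:,0]; print("far bar x range",h.min(),h.max())
E
```

```text
[0.47938172 0.19895063 0.20181817] [ 0.88184917  0.81439344 -0.16021519] 0.05122119288609005 33.35
side 346 xmax [41.52958683 42.53089144] [-44.50747066  43.08330581] [2.40821954e-03 2.89672799e-03 6.48195909e+01] ((1.5019912719726562, 0.8213005065917969), (93.55994415283203, 81.50553894042969), 89.60206604003906)
far bar x range 15.340921100744984 42.21018704887043
top 505 xmax [42.73061075 49.39059487] [-42.61394166  41.37230768] [-1.89179957e-03  2.61438681e-03  6.49384606e+01] ((3.7424163818359375, -3.1915664672851562), (91.37602233886719, 88.14134979248047), 87.63719940185547)
far bar x range 25.58944145437151 51.498962595956776
```

View pics/side4.png

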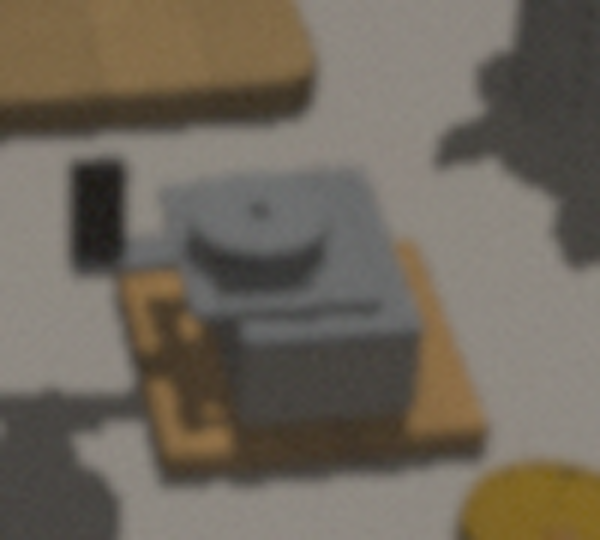

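The plate lies flat under the head. Its top is 64.9 mm up with a slope under 0.003, and the far edge is at about 42.5 mm (43 at home). The arm is clear, so I hand in.

```bash
python3 -c "
from workcell import bot
print(bot.job_done())"
```

```text
the job is handed in; nothing more can be done
None
```

I handed the job in at about 33 s: by camera and force readings, the latch plate lies flat under the stud's head against the stop rib, within about 0.5 mm of home and released; measured tool forces stayed under about 9 N, and the judged result was not reported.

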